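# Turn the herb-jar carousel until the square caddy faces front

### The job

Push the rim of the herb-jar turntable, or one of the upright pegs on its rim, gently round with your fingertips until the square caddy stands at the front, in line with the stand's tongue and its pointer pin, and leave the turntable at rest. Do not touch, lift or tip any of the jars or the caddy, which must stay in their seats, and leave the other things on the table where they are.

Things in the scene. Friction and masses are not known exactly. Their poses are not given: they have to be found in the camera images.
- stand: Fixed dark wooden foot of the carousel: round, 210 mm across, 22 mm high, under the disc, with a flat tongue 50 mm wide, 22 mm high, sticking out at the front to 210 mm from the axis. Origin on the table, on the turning axis; z up; its -x runs along the tongue, which points roughly at the robot (yawed up to 0.6 rad either way).
- pin (a point): Top of the pointer that marks the front: a small upright wooden pin fixed on the tongue, 12 mm thick, 192 mm from the axis, top 44 mm above the table. Axes as the stand's.
- front (a point): Fixed point on the line from the axis to the pointer pin, 85 mm from the axis (stand's -x), 43 mm above the table, the level of the disc's top: where the middle of the caddy's underside is to come. Axes as the stand's.
- hub (a point): Centre of the disc's top face, on the axis, 43 mm above the table; its axes turn with the disc. Brown wooden disc 324 mm across, 18 mm thick (25 to 43 mm above the table), boss 40 mm across and 20 mm tall in the middle. Six seats with rims 72 mm across, 8 mm high, centred 85 mm from the hub at 0, 60, 120, 180, 240, 300 degrees from hub x, each hold one jar or the caddy.
- peg (a point): Top of one of six like upright dark wooden finger pegs fixed near the disc's rim: 14 mm thick, 55 mm tall, tops 98 mm above the table, axes 148 mm from the hub at 30 (this one), 90, 150, 210, 270, 330 degrees from hub x, counter-clockwise from above, midway between the seats. They may be pushed sideways to turn the disc. Axes as the hub's.
- turntable (a joint): Angle of the disc on the stand, rad, growing counter-clockwise from above; 0 at every start, where the hub's x axis may stand up to 0.4 rad either side of the stand's. Turns freely both ways, over a full turn. The bearing drags a little (about 1 N at a peg) so the disc stays where it is left and coasts only a few degrees after a slow push.
- caddy: The only square container on the turntable: white ceramic, 44 mm square, square white lid (46 mm) with a small dark square knob, 58 mm tall (its top 101 mm above the table), about 0.17 kg, loose in its seat with 2 to 3 mm of play. Origin at the centre of its underside, z up. At the start it is 0.6 to 2.5 rad from the front, on either side.
- jar1: One of five like round jars on the turntable: white ceramic, 60 mm across, round white lid with a small dark round knob, 58 mm tall (its top 101 mm above the table), about 0.16 kg, loose in its seat. Origin at the centre of its underside, z up.
- jar2: One of five like round jars on the turntable: white ceramic, 60 mm across, round white lid with a small dark round knob, 58 mm tall (its top 101 mm above the table), about 0.16 kg, loose in its seat. Origin at the centre of its underside, z up.
- jar3: One of five like round jars on the turntable: white ceramic, 60 mm across, round white lid with a small dark round knob, 58 mm tall (its top 101 mm above the table), about 0.16 kg, loose in its seat. Origin at the centre of its underside, z up.
- jar4: One of five like round jars on the turntable: white ceramic, 60 mm across, round white lid with a small dark round knob, 58 mm tall (its top 101 mm above the table), about 0.16 kg, loose in its seat. Origin at the centre of its underside, z up.
- jar5: One of five like round jars on the turntable: white ceramic, 60 mm across, round white lid with a small dark round knob, 58 mm tall (its top 101 mm above the table), about 0.16 kg, loose in its seat. Origin at the centre of its underside, z up.
- bowl: Bystander: loose steel bowl, 130 mm across, 45 mm high, on the table at the far left of the turntable. Origin at the centre of its underside.
- mortar: Bystander: loose stone mortar, 100 mm across, 75 mm high, on the left paper sheet. Origin at the centre of its underside.
- packet1: Bystander: loose paper packet, 110 x 75 x 35 mm, on the right paper sheet. Origin at the centre of its underside.
- packet2: Bystander: loose brown card packet, 110 x 75 x 35 mm, on the right paper sheet, farther out. Origin at the centre of its underside.
- spoon: Bystander: loose wooden spoon lying on the left.
- tin: Bystander: loose plain metal tin, 72 mm across, 90 mm high, on the far right. Origin at the centre of its underside.
Not all that is in view belongs to the job. What is shaped like the jar1 but pink is not meant. Leave any turquoise look-alike of the jar4 alone.

How it is judged (in metres and radians):
At the end, for the whole second after the job is handed in: The caddy's middle is within 15 mm (level) of the front point, that is within about 10 degrees of the pointer; the turntable is at rest (under 0.05 rad/s); the caddy and all five jars stand upright (within 0.1 rad) in their seats; the other loose things are within 30 mm of where they began (horizontal distance between caddy and front below 0.015 m and velocity of joint turntable between -0.05 and 0.05 rad/s and angle between each of jar1, jar2, jar3, jar4, jar5, caddy's own z axis and vertical below 0.1 rad and height (world z) of jar1 between 0.037 and 0.051 m and height (world z) of jar2 between 0.037 and 0.051 m and height (world z) of jar3 between 0.037 and 0.051 m and height (world z) of jar4 between 0.037 and 0.051 m and height (world z) of jar5 between 0.037 and 0.051 m and height (world z) of caddy between 0.037 and 0.051 m and distance of each of bowl, mortar, packet1, packet2, spoon, tin from where it was at the start of the episode below 0.03 m); the robot touches nothing.
It fails at once if a jar or the caddy is touched by the robot (more than 1 N) (contact force between any of the fingers, the arm and jar1 above 1 N or contact force between any of the fingers, the arm and jar2 above 1 N or contact force between any of the fingers, the arm and jar3 above 1 N or contact force between any of the fingers, the arm and jar4 above 1 N or contact force between any of the fingers, the arm and jar5 above 1 N or contact force between any of the fingers, the arm and caddy above 1 N).
It fails at once if a jar or the caddy is lifted, tipped or knocked out of its seat (height (world z) of any of jar1, jar2, jar3, jar4, jar5, caddy above 0.058 m or height (world z) of any of jar1, jar2, jar3, jar4, jar5, caddy below 0.03 m or angle between any of jar1, jar2, jar3, jar4, jar5, caddy's own z axis and vertical above 0.3 rad).
It fails at once if the turntable is flung round (faster than 2.5 rad/s) (velocity of joint turntable above 2.5 rad/s or velocity of joint turntable below -2.5 rad/s).
It fails at once if another loose thing on the table is moved by more than 30 mm (distance of any of bowl, mortar, packet1, packet2, spoon, tin from where it was at the start of the episode above 0.03 m).
It also fails if it takes over 51 s, if anything falls off the work surface, if the arm or the gripper's body presses on something with over 40 N, if the wrist force passes 120 N, or if a joint passes its speed limit or range.

### The arm

A 6-joint arm with a two-finger parallel gripper is mounted at the origin on the work surface. World frame = base frame: x ahead of the robot, y to its left, z up, the work surface at z = 0. Lengths are in mm, angles in degrees, forces in N, time in s.
With the tool pointing down it reaches from about 300 to 850 mm from the base axis. Payload 4.2 kg.
Tool frame: the origin (TCP) lies on the centre line of the jaws, within the pads' length; the fingertips stand 8 mm ahead of it and the grasp point (between the pads) lies 11 mm behind it; z points along the fingers, y is the line along which they close (so a half turn about z gives the same grasp; the last joint's range is limited). The gripper opens to 91 mm and grips with 3 to 60 N. Pads are 32 mm wide; open, the fingers measure 118 mm over their backs; the gripper's body (76 mm by 178 mm) begins 60 mm behind the grasp point.
Start: joints at [63.885, 18.312, 89.639, -0, 72.044, -1.146], TCP at [242.732, 521.271, 221.976] pointing down, gripper open.
Joint ranges: [-177.97, 177.97], [-48.28, 115.42], [12.27, 149.76], [-77.06, 257.06], [2.81, 150.46], [-146.56, 146.56]. Speed limits (degrees/s): [147.25, 147.25, 180, 180, 180, 180].

### API

Orientations are given as [roll, pitch, yaw] about the fixed x, y, z axes, in that order (R = Rz(yaw) Ry(pitch) Rx(roll)).
In Python, from workcell import telemetry, eyes, ticket gives the robot as it stands. The module is installed in compiled form; this text tells all that it offers.
- The arm moves only by the shell command python3 -m crank 'ROWS' [OPENING] [FORCE]. ROWS is JSON, a list of rows, each an object of numbers: "dx", "dy", "dz": the shift along the world's x, y, z normalised to -1 to 1, where 1 is 80 cm; "yaw": the turn about the world's z normalised to -1 to 1, where 1 is 5 degrees. A call has 1 to 10 rows; each row shifts and turns the commanded pose from where the row before left it; what a row does not reach is not made up. A row lasts 1/8 s, in which the tool goes at most 62.5 mm and 10.7 degrees, less where a joint would pass 70% of its speed; a pose out of reach is approached as far as the arm can. A call with a number of a shift or a turn outside -1 to 1 is refused whole. A call with a gripper value outside its range is refused whole. OPENING is the opening, from 0 (shut) to 1 (fully open), set as the call begins (- or left out, the last holds). The fingers move at their own pace and stop on an object; FORCE is the grip in N (left out, the last holds). Time passes only in rows, so rows that do not move let the fingers close. It gives the time, the measured TCP pose, the force, the opening and the grip force at its end, in the units of the state.
- telemetry.state(): the state, without advancing time (a new reading comes with each control period).
- eyes.grab_frame(name): name is "scene" or "top" or "wrist"; returns the picture (400x640x3 uint8, red, green, blue); there is no depth.
- eyes.calibration(name): a dict with "camera_matrix" (3x3 intrinsics, pixels), "k1" (the pictures are not rectified: a ray, as slopes to the right and down, at radius r is drawn at 1 + k1 r^2 times it, then the intrinsics apply), "world_from_camera" (4x4, takes a point from camera to world coordinates). Camera axes: x right, y down, z forward; pixel columns grow to the right and rows downward; lengths in mm; the calibration is good to about 2 mm. A picture is of the moment at which its call begins: read the wrist's pose just before it. calibration takes no time and is no camera call; for the wrist camera it gives the pose at the moment of the call.
- ticket.job_done(): hands the job in; it is judged then, once.
The state is a dict: "time_s": time; "qpos": joint angles; "qvel": joint speeds; "effort": joint torques, N m; "ee_pos": TCP position; "ee_rot": TCP orientation; "force": force on the tool from outside, world axes, zero at the start; "torque": the same for the moment, N m; "gripper_width": finger opening in mm; "gripper_force": force on a finger pad.
Only numpy, scipy, OpenCV 4.12 (cv2) and the standard library are available. Lean on these libraries where they do the work, as an engineer would, in place of code of your own. Each camera call takes 0.05 s, during which the arm holds its last target. There are 200 camera calls.

## Working session

There is one attempt and no reset: what is moved stays moved. The work goes in short steps, Python scripts to look and compute and a shell command to move; the robot and the scene stay as the last step left them, time stands still between calls to the robot, and variables do not carry over. Pictures are saved under pics/ and viewed, at most 10 in all, crops included, and the job is handed in when it is done.

```bash
mkdir -p pics
cat > h.py <<'E'
import numpy as np, cv2
from workcell import telemetry, eyes, ticket
def ray(name,uv,z,c=None):
    c=c or eyes.calibration(name);K=np.array(c["camera_matrix"]);T=np.array(c["world_from_camera"])
    p=(np.array(uv,float)-K[:2,2])/[K[0,0],K[1,1]]
    s=p.copy()
    for _ in range(20): s=p/(1+c["k1"]*(s@s))
    d=T[:3,:3]@[*s,1];o=T[:3,3]
    return (o+d*(z-o[2])/d[2])[:2]
def proj(name,P):
    c=eyes.calibration(name);K=np.array(c["camera_matrix"]);T=np.array(c["world_from_camera"])
    q=T[:3,:3].T@(np.array(P,float)-T[:3,3]);s=q[:2]/q[2];s=s*(1+c["k1"]*(s@s))
    return s*[K[0,0],K[1,1]]+K[:2,2]
def save(name,f):
    im=eyes.grab_frame(name);cv2.imwrite(f,im[:,:,::-1]);return im
E
python3 -c "
from h import *
save('top','pics/top.png');save('scene','pics/scene.png')
print(telemetry.state())
for n in('top','scene'):print(eyes.calibration(n))"
```

```text
{'time_s': 0.1, 'qpos': array([ 6.38837843e+01,  1.83473005e+01,  8.96991091e+01, -6.00257689e-04,
        7.20424879e+01, -1.14506384e+00]), 'qvel': array([-0.06710605, -0.05220674, -0.06652069, -0.02659385, -0.02644667,
        0.08587759]), 'effort': array([ 6.63757728e-04, -4.13331413e+01, -2.32511401e+01,  7.27775018e-02,
        4.21353767e-02, -7.09343249e-05]), 'ee_pos': array([242.54854152, 520.86617357, 221.21320445]), 'ee_rot': array([-1.79911109e+02, -1.20589536e-03,  1.55029033e+02]), 'force': array([0.36776945, 0.34009822, 0.66912374]), 'torque': array([ 0.00346884, -0.04157938,  0.01083417]), 'gripper_force': 0.0, 'gripper_width': 91.09361531936419}
{'camera_matrix': array([[383.46527109,   0.        , 315.30534348],
       [  0.        , 383.46527109, 202.00071062],
       [  0.        ,   0.        ,   1.        ]]), 'k1': -0.02298460628338683, 'world_from_camera': array([[ 1.99086615e-02, -9.91097888e-01,  1.31638219e-01,
         3.65087876e+02],
       [-9.99320912e-01, -1.56426851e-02,  3.33619642e-02,
        -1.97578312e+01],
       [-3.10057971e-02, -1.32213017e-01, -9.90736271e-01,
         1.11358242e+03],
       [ 0.00000000e+00,  0.00000000e+00,  0.00000000e+00,
         1.00000000e+00]])}
{'camera_matrix': array([[410.094763  ,   0.        , 321.49476316],
       [  0.        , 410.094763  , 205.57754458],
       [  0.        ,   0.        ,   1.        ]]), 'k1': -0.037465678275714294, 'world_from_camera': array([[ 7.47658505e-01,  5.69994217e-01, -3.40754094e-01,
         8.36928903e+02],
       [ 6.64023549e-01, -6.48559121e-01,  3.72080359e-01,
        -3.96001927e+02],
       [-8.91552236e-03, -5.04457788e-01, -8.63390325e-01,
         1.03474869e+03],
       [ 0.00000000e+00,  0.00000000e+00,  0.00000000e+00,
         1.00000000e+00]])}
```

View pics/top.png

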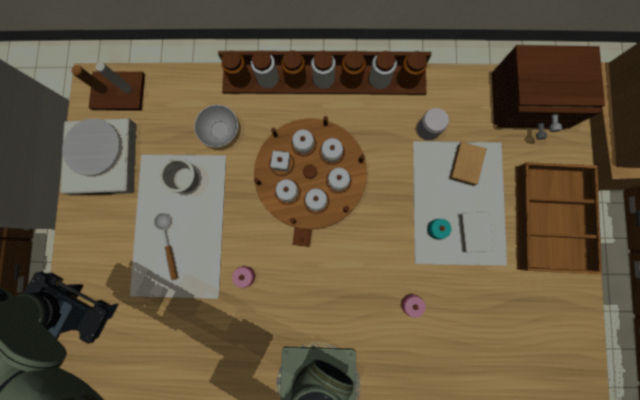

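View pics/scene.png

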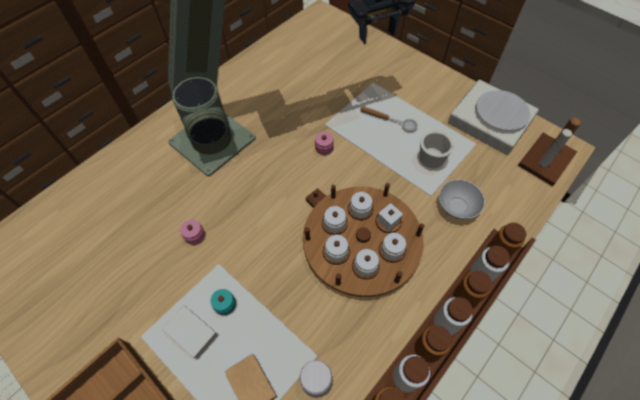

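Top view: boss at (310,172), caddy at about (281,160), at the left and slightly back, tongue end at about (302,237). Pegs stand at (275,132), (325,121), (361,159), (346,209), (293,221) and (258,182).

```bash
cat >> h.py <<'E'
def disc(im):
    h=cv2.cvtColor(im,cv2.COLOR_RGB2HSV)
    roi=im[100:255,240:385]
    return cv2.resize(roi,None,fx=5,fy=5,interpolation=cv2.INTER_CUBIC)
E
python3 -c "
from h import *
im=cv2.cvtColor(cv2.imread('pics/top.png'),cv2.COLOR_BGR2RGB)
cv2.imwrite('pics/crop.png',cv2.resize(im[108:250,240:380],None,fx=4.2,fy=4.2,interpolation=cv2.INTER_CUBIC)[:,:,::-1])
c=ray('top',(310,172),63);print('hub',c)
for p in [(275,132),(325,121),(361,159),(346,209),(293,221),(258,182)]:
  q=ray('top',p,98);print(q,np.hypot(*(q-c)),np.degrees(np.arctan2(*(q-c)[::-1])))
"
```

```text
hub [589.05643693  32.14492412]
[692.59471522 129.27714959] 141.9677579521576 43.171553983770586
[725.24903765  -7.7647742 ] 141.91972558595648 -16.33262483559159
[ 619.31518038 -106.88261295] 142.28228146576137 -77.72130981655206
[482.53402229 -67.62525578] 145.94901033749576 -136.87469881976085
[448.09884805  72.79678303] 146.7024727038407 163.91255497236386
[552.17474086 170.66773179] 143.34862312580444 104.90912600227908
```

View pics/crop.png

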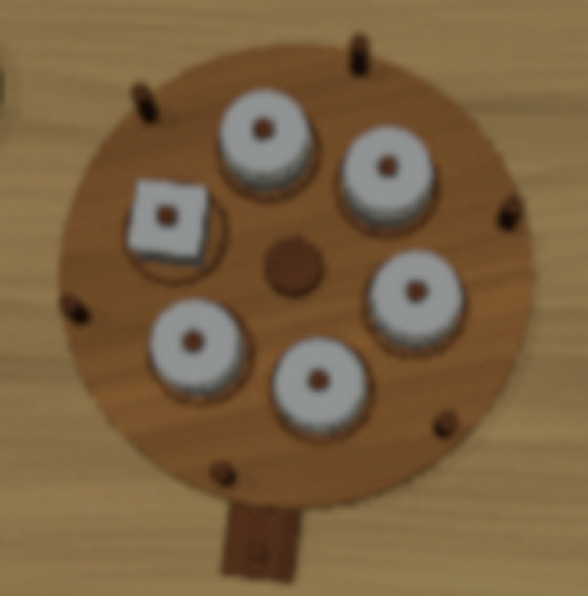

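```bash
cat >> h.py <<'E'
def crop2px(p): return np.array(p)/4.2+[240,108]
def ana(pegs,pin,cad):
    P=np.array([ray('top',crop2px(p),98) for p in pegs]);c=P.mean(0)
    a=np.degrees(np.arctan2(*(P-c).T[::-1]));
    pin=ray('top',crop2px(pin),44);cad=ray('top',crop2px(cad),99)
    f=lambda q:(np.degrees(np.arctan2(*(q-c)[::-1])),np.hypot(*(q-c)))
    print('hub',c,'pegs',a,np.hypot(*(P-c).T),'\n',P,'\npin',pin,f(pin),'caddy',cad,f(cad))
E
python3 -c "
from h import *
ana([(143,91),(360,40),(510,203),(446,420),(223,470),(70,304)],(258,549),(167,216))
for p in [(218,127),(181,177),(163,220),(170,262),(242,277),(433,122)]: print(p,ray('top',p,40))
"
```

```text
hub [592.33463363  32.25966235] pegs [  43.0590435   -16.31620758  -76.22271309 -136.86289367  164.05870589
  104.11273074] [146.29645935 148.89046603 144.42854358 146.78787098 146.96180901
 146.64642367] 
 [[ 699.22621651  132.14381288]
 [ 735.22866415   -9.56935766]
 [ 626.73006937 -108.01349331]
 [ 485.22064469  -68.1060312 ]
 [ 451.0244449    72.62306001]
 [ 556.57776212  174.47998339]] 
pin [403.5112382   52.84698076] (np.float64(173.77764865632932), np.float64(189.9423921563329)) caddy [615.17035434 113.44979629] (np.float64(74.29071111673237), np.float64(84.34042915420167))
(218, 127) [725.08490556 306.28043656]
(181, 177) [574.51109978 406.29082533]
(163, 220) [449.05487197 450.2048639 ]
(170, 262) [331.137291   421.67148727]
(242, 277) [294.60878687 215.69590776]
(433, 122) [ 746.12165698 -318.95746844]
```

```bash
python3 -m crank '[{"dx":0.044,"dy":-0.042,"yaw":-1},{"dx":0.044,"dy":-0.042,"yaw":-1},{"dx":0.044,"dy":-0.042,"yaw":-1},{"dx":0.044,"dy":-0.042,"yaw":-1},{"dx":0.044,"dy":-0.042,"yaw":-1},{"dx":0.044,"dy":-0.042,"yaw":-1},{"dx":0.044,"dy":-0.042,"yaw":-1},{"dx":0.044,"dy":-0.042,"yaw":-1},{"dx":0.044,"dy":-0.042,"yaw":-1},{"dx":0.044,"dy":-0.042,"yaw":-1}]' 0 10
python3 -m crank '[{"yaw":-1},{"yaw":-1},{"yaw":-0.6},{}]'
```

```text
validation failed for argument at $[0]...
validation failed for argument at $[0]...
```

```bash
python3 -m crank '[{"dx":0.044,"dy":-0.042,"dz":0,"yaw":-1},{"dx":0.044,"dy":-0.042,"dz":0,"yaw":-1},{"dx":0.044,"dy":-0.042,"dz":0,"yaw":-1},{"dx":0.044,"dy":-0.042,"dz":0,"yaw":-1},{"dx":0.044,"dy":-0.042,"dz":0,"yaw":-1},{"dx":0.044,"dy":-0.042,"dz":0,"yaw":-1},{"dx":0.044,"dy":-0.042,"dz":0,"yaw":-1},{"dx":0.044,"dy":-0.042,"dz":0,"yaw":-1},{"dx":0.044,"dy":-0.042,"dz":0,"yaw":-1},{"dx":0.044,"dy":-0.042,"dz":0,"yaw":-1}]' 0 10
python3 -m crank '[{"dx":0,"dy":0,"dz":0,"yaw":-1},{"dx":0,"dy":0,"dz":0,"yaw":-1},{"dx":0,"dy":0,"dz":0,"yaw":-0.6},{"dx":0,"dy":0,"dz":0,"yaw":0}]'
```

```text
time_s: 1.35
ee_pos: [595.5, 184.0, 221.5]
ee_rot: [-180.0, -0.0, 104.9]
force: [0.9, 0.6, 0.3]
gripper_width: 0.5
gripper_force: 0.0
time_s: 1.85
ee_pos: [594.5, 185.1, 221.5]
ee_rot: [-179.9, 0.0, 92.1]
force: [-0.7, -0.3, 1.6]
gripper_width: 0.6
gripper_force: 0.0
```

```bash
python3 -m crank '[{"dx":-0.005,"dy":0,"dz":-0.05,"yaw":0},{"dx":0,"dy":0,"dz":-0.05,"yaw":0},{"dx":0,"dy":0,"dz":-0.05,"yaw":0},{"dx":0,"dy":0,"dz":-0.035,"yaw":0},{"dx":0,"dy":0,"dz":0,"yaw":0}]'
python3 -c "
from h import *
save('scene','pics/s2.png')
c=np.array([592.3,32.3]);p=telemetry.state()['ee_pos'][:2]-c
print(np.degrees(np.arctan2(p[1],p[0])),np.hypot(*p))
a=np.radians(91+2.5*np.arange(0,46));q=150*np.c_[np.cos(a),np.sin(a)]
for i,d in enumerate(np.diff(q,axis=0)/800):print(i,round(float(np.degrees(a[i])),1),d.round(4))
"
```

```text
time_s: 2.48
ee_pos: [588.9, 184.8, 71.6]
ee_rot: [-179.7, 0.1, 92.1]
force: [0.2, 1.1, 0.4]
gripper_width: 0.6
gripper_force: 0.0
90.72439714605765 152.93068010690766
0 91.0 [-0.0082 -0.0003]
1 93.5 [-0.0082 -0.0007]
2 96.0 [-0.0081 -0.001 ]
3 98.5 [-0.0081 -0.0014]
4 101.0 [-0.008  -0.0017]
5 103.5 [-0.0079 -0.0021]
6 106.0 [-0.0078 -0.0024]
7 108.5 [-0.0077 -0.0028]
8 111.0 [-0.0076 -0.0031]
9 113.5 [-0.0074 -0.0034]
10 116.0 [-0.0073 -0.0037]
11 118.5 [-0.0071 -0.0041]
12 121.0 [-0.0069 -0.0044]
13 123.5 [-0.0067 -0.0047]
14 126.0 [-0.0065 -0.005 ]
15 128.5 [-0.0063 -0.0052]
16 131.0 [-0.0061 -0.0055]
17 133.5 [-0.0058 -0.0058]
18 136.0 [-0.0056 -0.006 ]
19 138.5 [-0.0053 -0.0062]
20 141.0 [-0.005  -0.0065]
21 143.5 [-0.0047 -0.0067]
22 146.0 [-0.0044 -0.0069]
23 148.5 [-0.0041 -0.0071]
24 151.0 [-0.0038 -0.0072]
25 153.5 [-0.0035 -0.0074]
26 156.0 [-0.0032 -0.0075]
27 158.5 [-0.0028 -0.0077]
28 161.0 [-0.0025 -0.0078]
29 163.5 [-0.0022 -0.0079]
30 166.0 [-0.0018 -0.008 ]
31 168.5 [-0.0015 -0.0081]
32 171.0 [-0.0011 -0.0081]
33 173.5 [-0.0007 -0.0081]
34 176.0 [-0.0004 -0.0082]
35 178.5 [-0.     -0.0082]
36 181.0 [ 0.0003 -0.0082]
37 183.5 [ 0.0007 -0.0082]
38 186.0 [ 0.001  -0.0081]
39 188.5 [ 0.0014 -0.0081]
40 191.0 [ 0.0017 -0.008 ]
41 193.5 [ 0.0021 -0.0079]
42 196.0 [ 0.0024 -0.0078]
43 198.5 [ 0.0028 -0.0077]
44 201.0 [ 0.0031 -0.0076]
```

View pics/s2.png

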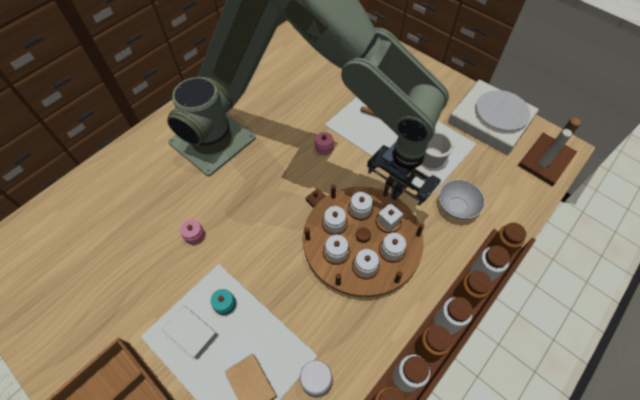

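The fingers stand at about (395,188), outside the caddy (390,215) and clear of it, behind the left peg. Pushing starts now.

```bash
python3 -m crank '[{"dx":-0.0082,"dy":-0.0003,"dz":0,"yaw":0.5},{"dx":-0.0082,"dy":-0.0007,"dz":0,"yaw":0.5},{"dx":-0.0081,"dy":-0.001,"dz":0,"yaw":0.5},{"dx":-0.0081,"dy":-0.0014,"dz":0,"yaw":0.5},{"dx":-0.008,"dy":-0.0017,"dz":0,"yaw":0.5},{"dx":-0.0079,"dy":-0.0021,"dz":0,"yaw":0.5},{"dx":-0.0078,"dy":-0.0024,"dz":0,"yaw":0.5},{"dx":-0.0077,"dy":-0.0028,"dz":0,"yaw":0.5},{"dx":-0.0076,"dy":-0.0031,"dz":0,"yaw":0.5},{"dx":-0.0074,"dy":-0.0034,"dz":0,"yaw":0.5}]'
cat > st.py <<'E'
from h import *
c=np.array([592.3,32.3]);s=telemetry.state();p=s['ee_pos'][:2]-c
print(np.degrees(np.arctan2(p[1],p[0]))%360,np.hypot(*p),s['ee_pos'][2],s['ee_rot'][2])
E
python3 st.py
```

```text
time_s: 3.78
ee_pos: [529.1, 170.9, 76.3]
ee_rot: [179.7, 0.0, 117.1]
force: [0.3, 1.6, -0.1]
gripper_width: 0.7
gripper_force: 0.4
114.51497494432999 152.28712191546296 76.31369978406248 117.13819978743025
```

```bash
python3 -m crank '[{"dx":-0.0073,"dy":-0.0037,"dz":0,"yaw":0.5},{"dx":-0.0071,"dy":-0.0041,"dz":0,"yaw":0.5},{"dx":-0.0069,"dy":-0.0044,"dz":0,"yaw":0.5},{"dx":-0.0067,"dy":-0.0047,"dz":0,"yaw":0.5},{"dx":-0.0065,"dy":-0.005,"dz":0,"yaw":0.5},{"dx":-0.0063,"dy":-0.0052,"dz":0,"yaw":0.5},{"dx":-0.0061,"dy":-0.0055,"dz":0,"yaw":0.5},{"dx":-0.0058,"dy":-0.0058,"dz":0,"yaw":0.5},{"dx":-0.0056,"dy":-0.006,"dz":0,"yaw":0.5},{"dx":-0.0053,"dy":-0.0062,"dz":0,"yaw":0.5}]'
python3 st.py; python3 -c "
from h import *
save('scene','pics/s3.png')"
```

```text
time_s: 5.03
ee_pos: [478.2, 130.2, 76.1]
ee_rot: [179.8, 0.2, 142.1]
force: [0.0, 0.0, 0.4]
gripper_width: 0.3
gripper_force: 0.4
139.3680028232328 150.36890786812816 76.11757402513209 142.12912317151066
```

View pics/s3.png

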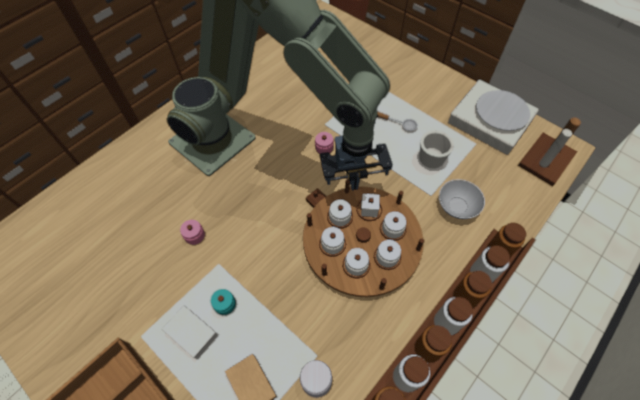

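The disc turns counter-clockwise: the caddy is now at (370,203) and the fingers are behind the peg at (350,183). Continuing.

```bash
python3 -m crank '[{"dx":-0.005,"dy":-0.0065,"dz":0,"yaw":0.5},{"dx":-0.0047,"dy":-0.0067,"dz":0,"yaw":0.5},{"dx":-0.0044,"dy":-0.0069,"dz":0,"yaw":0.5},{"dx":-0.0041,"dy":-0.0071,"dz":0,"yaw":0.5},{"dx":-0.0038,"dy":-0.0072,"dz":0,"yaw":0.5},{"dx":-0.0035,"dy":-0.0074,"dz":0,"yaw":0.5},{"dx":-0.0032,"dy":-0.0075,"dz":0,"yaw":0.5},{"dx":-0.0028,"dy":-0.0077,"dz":0,"yaw":0.5},{"dx":-0.0025,"dy":-0.0078,"dz":0,"yaw":0.5},{"dx":-0.0022,"dy":-0.0079,"dz":0,"yaw":0.5}]'
python3 st.py
```

```text
time_s: 6.32
ee_pos: [448.9, 71.8, 75.5]
ee_rot: [179.9, 0.2, 167.1]
force: [-0.1, 1.3, 0.3]
gripper_width: 0.3
gripper_force: 0.4
164.61345171414803 148.75561588045107 75.54498833429682 167.08945778988692
```

```bash
python3 -m crank '[{"dx":-0.0018,"dy":-0.008,"dz":0,"yaw":0.5},{"dx":-0.0015,"dy":-0.0081,"dz":0,"yaw":0.5},{"dx":-0.0011,"dy":-0.0081,"dz":0,"yaw":0.5},{"dx":-0.0007,"dy":-0.0081,"dz":0,"yaw":0.5},{"dx":-0.0004,"dy":-0.0082,"dz":0,"yaw":0.5},{"dx":0,"dy":-0.0082,"dz":0,"yaw":0.5},{"dx":0.0002,"dy":-0.006,"dz":0,"yaw":0.4},{"dx":0.0004,"dy":-0.004,"dz":0,"yaw":0.3},{"dx":0,"dy":0,"dz":0,"yaw":0},{"dx":0,"dy":0,"dz":0,"yaw":0}]'
python3 st.py; python3 -c "
from h import *
im=save('top','pics/t4.png')
cv2.imwrite('pics/t4c.png',cv2.resize(im[108:250,240:380],None,fx=4.2,fy=4.2,interpolation=cv2.INTER_CUBIC)[:,:,::-1])"
```

```text
time_s: 7.58
ee_pos: [444.1, 24.6, 74.3]
ee_rot: [-180.0, 0.0, -174.5]
force: [-0.1, 0.3, -0.1]
gripper_width: 0.5
gripper_force: 0.0
182.96698025179484 148.40219858701553 74.2996329651225 -174.48308703254276
```

View pics/t4c.png

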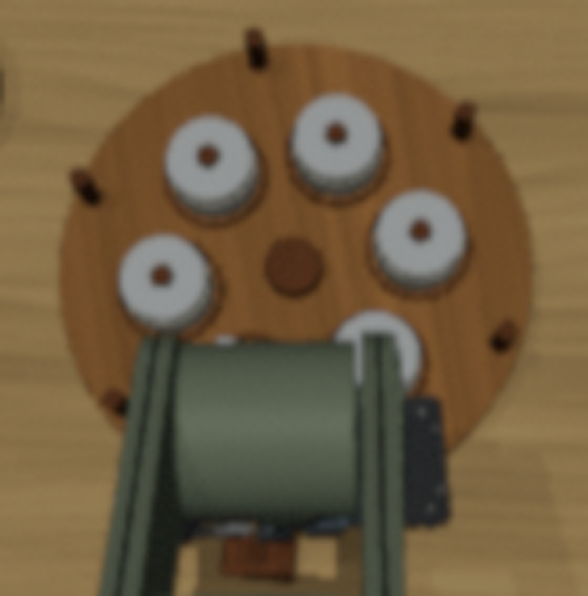

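The arm hides the caddy, but four pegs at the back are visible: tops at about (258,36), (466,110), (505,330) and (80,178). Their angles give the disc's turn.

```bash
cat > pg.py <<'E'
from h import *
import sys
c=np.array([592.3,32.3])
for p in eval(sys.argv[1]):
    q=ray('top',crop2px(p),98)-c; print(np.degrees(np.arctan2(q[1],q[0]))%60,np.hypot(*q))
E
python3 pg.py '[(258,36),(466,110),(505,330),(80,178)]'
```

```text
9.860065398005458 147.26952233706442
10.753284441887843 147.2789424133702
10.494199229857927 145.80204732457722
11.017900043868593 147.0344227663711
```

```bash
python3 -m crank '[{"dx":0.0003,"dy":-0.0049,"dz":0,"yaw":0.3},{"dx":0.0004,"dy":-0.0049,"dz":0,"yaw":0.3},{"dx":0.0006,"dy":-0.0049,"dz":0,"yaw":0.3},{"dx":0.0007,"dy":-0.0048,"dz":0,"yaw":0.3},{"dx":0.0008,"dy":-0.0048,"dz":0,"yaw":0.3},{"dx":0.0009,"dy":-0.0048,"dz":0,"yaw":0.3},{"dx":0.001,"dy":-0.0048,"dz":0,"yaw":0.3},{"dx":0.0011,"dy":-0.0047,"dz":0,"yaw":0.3},{"dx":0,"dy":0,"dz":0,"yaw":0},{"dx":0,"dy":0,"dz":0,"yaw":0}]'
python3 st.py
python3 -m crank '[{"dx":-0.002,"dy":0.01,"dz":0,"yaw":0},{"dx":0,"dy":0,"dz":0.02,"yaw":0},{"dx":0,"dy":0,"dz":0.05,"yaw":0},{"dx":0,"dy":0,"dz":0.05,"yaw":0},{"dx":-0.04,"dy":0.04,"dz":0.02,"yaw":0},{"dx":-0.04,"dy":0.05,"dz":0,"yaw":0},{"dx":-0.03,"dy":0.06,"dz":0,"yaw":0},{"dx":-0.02,"dy":0.06,"dz":0,"yaw":0},{"dx":0,"dy":0.06,"dz":0,"yaw":0},{"dx":0,"dy":0.06,"dz":0,"yaw":0}]'
python3 -m crank '[{"dx":0,"dy":0.06,"dz":0,"yaw":0},{"dx":0,"dy":0.06,"dz":0,"yaw":0},{"dx":0,"dy":0,"dz":0,"yaw":0}]'
python3 -c "
from h import *
im=save('top','pics/t5.png')
cv2.imwrite('pics/t5c.png',cv2.resize(im[108:250,240:380],None,fx=4.2,fy=4.2,interpolation=cv2.INTER_CUBIC)[:,:,::-1])"
```

```text
time_s: 8.88
ee_pos: [448.2, -6.4, 73.9]
ee_rot: [180.0, -0.0, -162.5]
force: [0.4, 0.5, 0.2]
gripper_width: 0.3
gripper_force: 0.0
195.04791490886313 149.2041236836871 73.91470710459114 -162.47271653343012
time_s: 10.12
ee_pos: [341.9, 267.5, 186.2]
ee_rot: [180.0, 0.0, -162.4]
force: [1.2, -0.4, 0.9]
gripper_width: 0.8
gripper_force: 0.0
time_s: 10.5
ee_pos: [342.2, 364.6, 185.6]
ee_rot: [180.0, 0.0, -162.2]
force: [-0.2, -0.9, 0.1]
gripper_width: 0.4
gripper_force: 0.0
```

View pics/t5c.png

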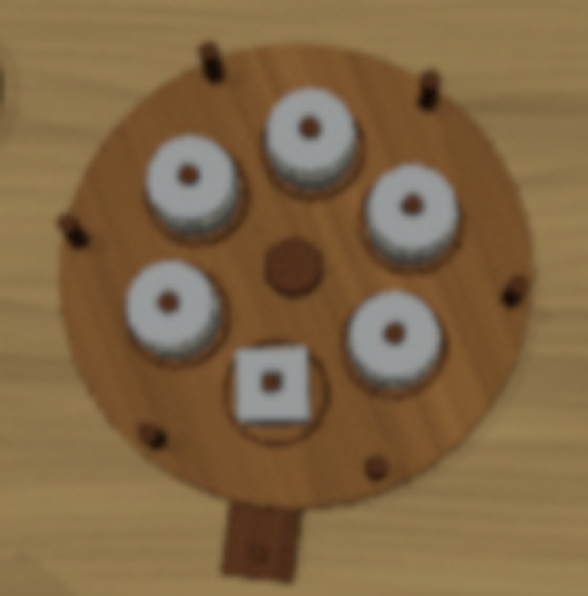

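The caddy (knob at crop (271,381)) stands in line with the tongue and the pin (258,549), with every jar seated. Next is a numeric check.

```bash
python3 -c "
from h import *
ana([(209,48),(430,77),(516,286),(376,464),(148,432),(67,221)],(258,549),(271,382))
a=cv2.imread('pics/t5.png').astype(int)
b=eyes.grab_frame('top')[:,:,::-1].astype(int);print(abs(a-b)[108:250,240:380].max())"
```

```text
hub [592.32869352  32.9209436 ] pegs [  22.53248814  -36.85871576  -97.87094064 -157.19019759  143.18428026
   82.57056653] [147.87568711 147.67570444 146.33637461 147.35153407 147.25077521
 146.99231741] 
 [[ 728.91590453   89.58797658]
 [ 710.48654712  -55.66142097]
 [ 572.28907425 -112.03680263]
 [ 456.500515    -24.20331144]
 [ 474.44458335  121.159979  ]
 [ 611.33553686  178.67924108]] 
pin [403.5112382   52.84698076] (np.float64(173.97583374528915), np.float64(189.86594847163934)) caddy [507.66644236  43.43091298] (np.float64(172.9235067330154), np.float64(85.31211067783875))
8
```

Caddy at 172.9° against the pin's 174.0°, an error of about 2 mm, and the disc is at rest.

```bash
python3 -c "
from h import *
print(ticket.job_done())"
```

```text
the job is handed in; nothing more can be done
None
```

The caddy stands at the front, about 1° (2 mm) off the pointer-pin line by the top camera; the turntable was at rest, the jars seated and the arm clear when I handed the job in, though no verdict was returned.

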